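# Index the stone-drilling table to the marked notch

## Task

Press the red plunger of the indexing table in and, with it released, swing the table round one notch to the notch marked by the yellow dot, never round to the black dot; let the plunger spring fully out again there so that the table is locked. Do it all with the fingertips: grasp and lift nothing, and leave the carved stone lying in its nest on the table and everything else on the bench where it is.

Things in the scene. Friction and masses are not known exactly. Their poses are not given: they have to be found in the camera images.
- index_base: Blue round foot of the indexing table, 236 mm across and 12 mm thick, bolted to the bench. Origin at the centre of its underside, on the bench and on the vertical turning axis. Its -x axis points from there to the plunger as the table stands at the start. Above the foot lies a fixed steel plate 164 mm across (z 32 to 40 mm) with six notches 60 degrees apart in its rim.
- pivot (a point): Point on the turning axis, level with the top face of the aluminium turntable (55 mm above the bench).
- plunger_top (a point): Centre of the flat top of the red plunger button, 30 mm across, 95 mm from the turning axis, 88 mm above the bench when out. The button stands 18 mm proud of a round dark steel collar (40 mm across, top 70 mm above the bench) on an ear of the turntable and travels round with it. The collar's side may be pushed too. The point goes down with the button.
- plunger (a joint): Plunger travel in m: 0 out, 0.014 pressed straight down to its stop. Spring: 2.5 N to start, 7.5 N at the stop. Pressed in 10 mm or more, its tooth is clear of the notched plate and the table turns. Let go between notches, the tooth stays about 9 mm down under the plate as the table turns on, and springs out into the next notch, drawing the table in from about 2 mm either side.
- turntable (a joint): Angle of the turntable in rad, counter-clockwise seen from above positive, about 0 at the start (locked in a notch). Notches every 1.047 rad, play about 0.02 rad, stops at 2.2 either way. Unlocked it takes 1 to 2 N at the button: a fingertip pressing on the button can drag it round by friction, lagging a few mm; a push on the side of the collar finishes the turn.
- yellow_dot: Yellow dot 26 mm across on the blue foot, 95 mm from the turning axis, 60 degrees to one side or the other of the plunger's start (differs from run to run): the plunger must end straight above it. Origin at its underside, 12 mm above the bench.
- black_dot: Black dot like the yellow one, on the other side, at the wrong notch.
- nest (a point): Centre of the nest on the turntable's top face (on the turning axis): three brass pins 12 mm high between which the stone lies.
- stone: Loose grey-green carved soapstone flower with six lobes, 60 mm across and 20 mm high, in the nest. Origin at the centre of its underside. To be left there: it turns with the table.
- flat_file: Loose flat file with a wooden handle, 225 mm long, along its x; origin at the ferrule, at bench height. Bystander.
- square_file: Loose square file with a wooden handle, 225 mm long, along its x; origin at the ferrule, at bench height. Bystander.
- brush: Loose dusting brush lying along its x, origin at the underside near the middle. Bystander.
- raw_stone: Loose block of raw soapstone 60 x 45 x 35 mm beside the indexing table, away from the plunger. Bystander.
- mallet: Wooden mallet standing on its head, 66 mm across and 140 mm high, origin under its centre. Bystander.
- pot: Blue ceramic cup 70 mm across and 75 mm high beside the indexing table, away from the plunger. Bystander.
Mind the look-alikes: they are no part of the job. Leave any blue look-alike of the stone alone.

How it is judged (in metres and radians):
On the way, in this order (a step that is already met when the one before it is completed fails the run):
1. the plunger is pressed in while the table is still at its first notch (value of joint plunger above 0.009 m and horizontal distance between plunger_top and yellow_dot above 0.08 m and horizontal distance between plunger_top and black_dot above 0.08 m), for 0.05 s.
2. the table has been turned more than half of the way towards the yellow dot, the plunger's tooth out of the notches (horizontal distance between plunger_top and yellow_dot below 0.045 m and value of joint plunger above 0.006 m).
At the end, for the whole second after the job is handed in: The plunger stands above the yellow dot within 5 mm and is out to within 3 mm, the table is at rest, the stone lies in its nest (within 6 mm), and each bystander is within 20 mm of where it was (horizontal distance between plunger_top and yellow_dot below 0.005 m and value of joint plunger below 0.003 m and velocity of joint turntable between -0.05 and 0.05 rad/s and horizontal distance between stone and nest below 0.006 m and z of stone in the frame of nest below 0.006 m and distance of each of flat_file, square_file, brush, raw_stone, mallet, pot from where it was at the start of the episode below 0.02 m); the robot touches nothing.
It fails at once if the plunger was swung to the black dot (horizontal distance between plunger_top and black_dot below 0.045 m).
It fails at once if the stone was lifted or pushed out of its nest (z of stone in the frame of nest above 0.01 m or horizontal distance between stone and nest above 0.01 m).
It fails at once if a bystander was lifted, carried or knocked away (distance of any of flat_file, square_file, brush, raw_stone, mallet, pot from where it was at the start of the episode above 0.02 m).
It also fails if it takes over 45 s, if anything falls off the work surface, if the arm or the gripper's body presses on something with over 40 N, if the wrist force passes 120 N, or if a joint passes its speed limit or range.

## Robot

A 6-joint arm with a two-finger parallel gripper is mounted at the origin on the work surface. World frame = base frame: x ahead of the robot, y to its left, z up, the work surface at z = 0. Lengths are in mm, angles in degrees, forces in N, time in s.
With the tool pointing down it reaches from about 350 to 850 mm from the base axis. Payload 8.1 kg.
Tool frame: the origin (TCP) lies between the finger pads; the fingertips stand 17 mm ahead of it and the grasp point (between the pads) lies 2 mm behind it; z points along the fingers, y is the line along which they close (so a half turn about z gives the same grasp; the last joint's range is limited). The gripper opens to 85 mm and grips with 20 to 120 N. Pads are 22 mm wide; open, the fingers measure 114 mm over their backs; the gripper's body (76 mm by 85 mm) begins 54 mm behind the grasp point. The pads swing forward as they close: fully open they stand 13 mm farther back than shut.
Start: joints at [60.768, 7.471, 85.268, -0, 87.261, -4.893], TCP at [247.263, 546.687, 248.292] pointing down, gripper open.
Joint ranges: [-169.43, 169.43], [-51.17, 129.36], [1.28, 143.12], [-76.62, 256.62], [0, 156.53], [-152.29, 152.29]. Speed limits (degrees/s): [136.94, 136.94, 159.86, 180, 180, 180].

## Interface

Orientations are given as [roll, pitch, yaw] about the fixed x, y, z axes, in that order (R = Rz(yaw) Ry(pitch) Rx(roll)).
In Python, from bench import sense, snapshot, hand_in, trace, place_of gives the robot as it stands.
- The arm moves only by the shell command python3 -m handwheel 'ROWS' [FORCE]. ROWS is JSON, a list of rows, each a list of 7 numbers: the opening, from -1 (shut) to 1 (fully open), then the shift along the tool's x, y, z in cm, then the turn, a rotation vector about the tool's x, y, z in rad. A call has 1 to 12 rows; each row shifts and turns the commanded pose from where the row before left it, along the tool's axes as they then stand; what a row does not reach is not made up. A row lasts 1/12 s, in which the tool goes at most 41.7 mm and 7.16 degrees, less where a joint would pass 70% of its speed; a pose out of reach is approached as far as the arm can. A call with a gripper value outside its range is refused whole. The fingers move at their own pace and stop on an object; FORCE is the grip in N (left out, the last holds). Time passes only in rows, so rows that do not move let the fingers close. It gives the time, the measured TCP pose, the force, the opening and the grip force at its end, in the units of the state.
- sense(): the state, without advancing time (a new reading comes with each control period).
- snapshot(name): name is "side" or "top"; returns a dict with "image" (480x640x3 uint8, red, green, blue), "intrinsics" (3x3 intrinsics, pixels), "R" (3x3) and "t" (3): a world point X has camera coordinates R X + t. Camera axes: x right, y down, z forward; pixel columns grow to the right and rows downward; lengths in mm; the calibration is good to about 2 mm. A picture is of the moment at which its call begins. There is no depth.
- hand_in(): hands the job in; it is judged then, once.
Trained networks look in a picture, given as the dict that the camera call returned (one of the last four; its "shot" number tells which), for a name from the list of things; names that differ only in an ending like _2 or _b are one class to them, and where a whole thing is asked for, a point or a joint stands for the part that bears it (a point fixed in the world has none). Each returns a list of dicts, best first, with "conf" (0 to 1); they miss things now and then, are a little off and sometimes report something else, mostly with a low value. They report only what shows in the picture. A call takes as long as a camera call. They do not tell look-alikes from the thing itself.
- trace(picture, query): "pixels" (480x640 bool, what is visible of it).
- place_of(picture, query): "location" ([x, y, z] in mm, in world coordinates, good to about 4 mm: a listed point, or the origin of a listed thing).
The state is a dict: "time": time; "joint_pos": joint angles; "qd": joint speeds; "joint_efforts": joint torques, N m; "tool_pos": TCP position; "tcp_rot": TCP orientation; "ft_force": force on the tool from outside, world axes, zero at the start; "wrist_torque": the same for the moment, N m; "finger_gap": finger opening in mm; "grip_force": force on a finger pad.
Only numpy, scipy, OpenCV 4.12 (cv2) and the standard library are available. Lean on these libraries where they do the work, as an engineer would, in place of code of your own. Each camera call takes 0.05 s, during which the arm holds its last target. There are 200 camera calls.

## Working session

There is one attempt and no reset: what is moved stays moved. The work goes in short steps, Python scripts to look and compute and a shell command to move; the robot and the scene stay as the last step left them, time stands still between calls to the robot, and variables do not carry over. Pictures are saved under pics/ and viewed, at most 10 in all, crops included, and the job is handed in when it is done.

```bash
mkdir -p pics
python3 - <<'E'
from bench import *
import cv2
s=sense();print({k:s[k] for k in("time","tool_pos","tcp_rot","ft_force","finger_gap")})
for n in("top","side"):
    p=snapshot(n);cv2.imwrite(f"pics/{n}0.png",p["image"][:,:,::-1])
    for q in("index_base","pivot","plunger_top","yellow_dot","black_dot","stone","mallet","pot","raw_stone","brush","flat_file","square_file"):
        print(n,q,[( [round(float(v)) for v in d["location"]],round(d["conf"],2)) for d in place_of(p,q)][:3])
E
```

```text
{'time': 0.0, 'tool_pos': array([247.0155624 , 546.21949868, 247.23628475]), 'tcp_rot': array([-1.79895249e+02, -9.39286881e-03,  1.55658034e+02]), 'ft_force': array([0.7087633 , 0.27092555, 0.53368942]), 'finger_gap': 85.72502603435109}
top index_base [([530, -16, 1], 0.91), ([437, 344, -1], 0.68)]
top pivot [([532, -14, 58], 0.84), ([438, 344, 0], 0.16)]
top plunger_top [([436, -12, 83], 0.52)]
top yellow_dot [([481, -95, 13], 0.54)]
top black_dot [([495, 70, 10], 0.56)]
top stone [([347, 105, -3], 0.96), ([468, 169, -1], 0.96), ([518, -205, -4], 0.68)]
top mallet [([661, -417, 1], 0.85)]
top pot [([649, -152, 2], 0.97)]
top raw_stone [([661, 63, -5], 0.59)]
top brush [([388, -399, 0], 0.59)]
top flat_file [([440, 346, 1], 0.94)]
top square_file [([448, 473, -2], 0.68)]
side index_base [([529, -17, 6], 0.82)]
side pivot [([531, -16, 57], 0.61)]
side plunger_top [([437, -12, 89], 0.5)]
side yellow_dot [([474, -100, 14], 0.5)]
side black_dot [([533, -17, 6], 0.27)]
side stone [([527, -17, 55], 0.88), ([342, 108, -1], 0.61), ([515, -206, 3], 0.59)]
side mallet [([663, -417, 1], 0.79)]
side pot [([646, -150, 0], 0.98)]
side raw_stone [([662, 63, 1], 0.83)]
side brush [([388, -399, -3], 0.77)]
side flat_file [([437, 347, 3], 0.61)]
side square_file [([438, 470, -3], 0.9)]
```

View pics/top0.png

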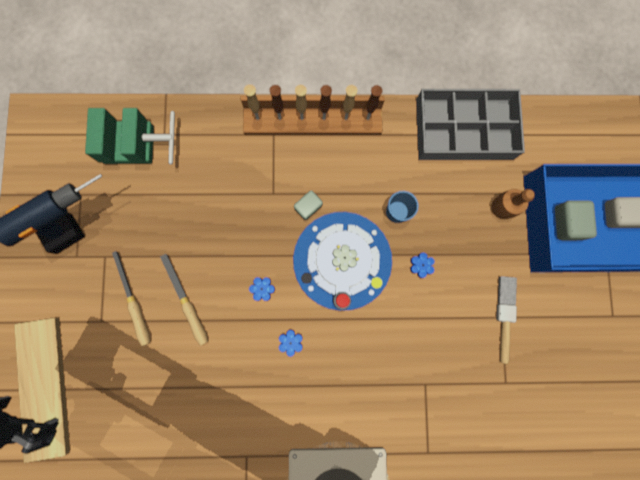

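View pics/side0.png

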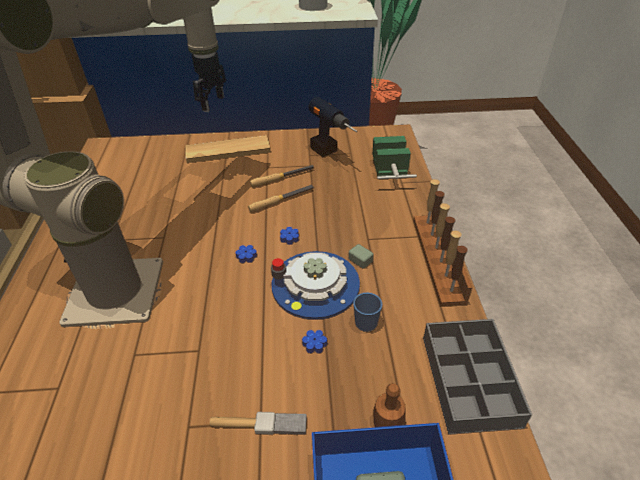

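The top view shows the plunger (red, 343,300), the yellow dot at (377,283), the black dot at (306,278) and the stone at (344,258). The blue flowers at (262,289), (290,342) and (422,265) are look-alikes. The yellow dot is counter-clockwise from the plunger. Next I refine the geometry and start turning the tool.

```bash
cat > h.py <<'E'
import numpy as np, cv2
from bench import *
def hit(p,uv,z):
    R,t,K=map(np.array,(p["R"],p["t"],p["intrinsics"]))
    d=R.T@np.linalg.solve(K,[uv[0],uv[1],1]); c=-R.T@t
    return (c+d*(z-c[2])/d[2])[:2]
def blob(p,name):
    h=cv2.cvtColor(p["image"],cv2.COLOR_RGB2HSV)
    m=cv2.inRange(h,(24,120,120),(35,255,255)) if name=="y" else cv2.inRange(h,(0,190,110),(6,255,255))|cv2.inRange(h,(174,190,110),(180,255,255))
    n,l,s,c=cv2.connectedComponentsWithStats(m)
    i=1+np.argmax(s[1:,4]); return c[i],s[i,4]
E
python3 - <<'E'
from h import *
for n in("top","side"):
    p=snapshot(n)
    for b,z in(("y",13),("r",88)):
        c,a=blob(p,b); print(n,b,c.round(1),a,hit(p,c,z).round(1))
    m=trace(p,"index_base")[0]["pixels"]; u=np.argwhere(m)[:,::-1]
    if n=="top":
        (c,r)=cv2.minEnclosingCircle(u.astype(np.float32)); print("base",c,r,hit(p,c,12).round(1))
E
python3 -m handwheel '[[-1,0,0,0,0,0,0.115],[-1,0,0,0,0,0,0.115],[-1,0,0,0,0,0,0.115],[-1,0,0,0,0,0,0.115],[-1,0,0,0,0,0,0.115],[-1,0,0,0,0,0,0.115],[-1,0,0,0,0,0,0.115],[-1,0,0,0,0,0,0.115],[-1,0,0,0,0,0,0.115],[-1,0,0,0,0,0,0.115],[-1,0,0,0,0,0,0.115],[-1,0,0,0,0,0,0.115]]' 20
```

```text
top y [376.2 282.2] 75 [478.7 -95.4]
time: 2.35
tool_pos: [247.3, 546.7, 248.3]
tcp_rot: [-180.0, 0.0, 76.3]
ft_force: [0.4, 0.2, -0.6]
finger_gap: 0.0
grip_force: 0.0Traceback (most recent call last):
  File "<stdin>", line 5, in <module>
  File "h.py", line 11, in blob
    i=1+np.argmax(s[1:,4]); return c[i],s[i,4]
        ~~~~~~~~~^^^^^^^^^
    return _wrapfunc(a, 'argmax', axis=axis, out=out, **kwds)
    return bound(*args, **kwds)
ValueError: attempt to get argmax of an empty sequence
```

```bash
python3 -m handwheel '[[-1,0,0,0,0,0,0.115],[-1,0,0,0,0,0,0.115],[-1,0,0,0,0,0,0.094],[-1,0,0,0,0,0,0]]'
```

```text
time: 2.68
tool_pos: [247.3, 546.7, 248.3]
tcp_rot: [180.0, -0.0, 57.8]
ft_force: [0.2, 0.5, -0.2]
finger_gap: -0.2
grip_force: 0.0
```

```bash
sed -i 's/(0,190,110),(6,/(0,170,90),(8,/; s/(174,190,110)/(170,170,90)/' h.py
python3 - <<'E'
from h import *
for n in("top","side"):
    p=snapshot(n)
    for b,z in(("y",13),("r",88)):
        try:
            c,a=blob(p,b); print(n,b,c.round(1),a,hit(p,c,z).round(1))
        except Exception as e: print(n,b,e)
    m=trace(p,"index_base")[0]["pixels"]; u=np.argwhere(m)[:,::-1]
    if n=="top":
        (c,r)=cv2.minEnclosingCircle(u.astype(np.float32)); print("base",np.round(c,1),round(r,1),hit(p,c,12).round(1))
    u=place_of(p,"plunger_top"); print([np.round(d["location"]) for d in u[:1]])
y=np.radians(57.8);T=np.array([[np.cos(y),np.sin(y)],[np.sin(y),-np.cos(y)]])
print("to plunger",T@(np.array([435.5,-12])-[247.3,546.7]))
E
```

```text
top y [376.2 282.2] 75 [478.7 -95.4]
top r [342.3 299.9] 108 [437.4  -9.7]
base [341.8 260.4] 50.1 [530.7 -15.3]
[array([435., -11.,  86.])]
side y [295.9 305.4] 62 [479.4 -99.1]
side r [277.  262.6] 87 [437.4 -17.2]
[array([440., -10.,  87.])]
to plunger [-372.48080676  456.97152931]
```

```bash
python3 -m handwheel '[[-1,-1,1.2,0,0,0,0],[-1,-2.1,2.6,0,0,0,0],[-1,-2.1,2.6,0,0,0,0],[-1,-2.1,2.6,0,0,0,0],[-1,-2.1,2.6,0,0,0,0],[-1,-2.1,2.6,0,0,0,0],[-1,-2.1,2.6,0,0,0,0],[-1,-2.1,2.6,0,0,0,0],[-1,-2.1,2.6,0,0,0,0],[-1,-2.1,2.6,0,0,0,0],[-1,-2.1,2.6,0,0,0,0],[-1,-2.1,2.6,0,0,0,0]]'
python3 -m handwheel '[[-1,-2.1,2.6,0,0,0,0],[-1,-2.1,2.6,0,0,0,0],[-1,-2.1,2.6,0,0,0,0],[-1,-2.1,2.6,1,0,0,0],[-1,-2.1,2.6,1.5,0,0,0],[-1,-1.9,2.3,2,0,0,0],[-1,-0.8,1.0,2,0,0,0],[-1,0,0,2,0,0,0],[-1,0,0,2,0,0,0],[-1,0,0,1.3,0,0,0],[-1,0,0,0,0,0,0]]'
python3 - <<'E'
from h import *
s=sense();print(s["tool_pos"],s["tcp_rot"])
y=np.radians(s["tcp_rot"][2]);T=np.array([[np.cos(y),np.sin(y)],[np.sin(y),-np.cos(y)]])
print("to plunger",T@(np.array([436.5,-11])-s["tool_pos"][:2]))
p=snapshot("side"); cv2.imwrite("pics/s1.png",cv2.resize(p["image"][180:340,190:390,::-1],None,fx=3.5,fy=3.5,interpolation=cv2.INTER_CUBIC))
E
```

```text
time: 3.98
tool_pos: [372.7, 183.0, 248.6]
tcp_rot: [180.0, -0.0, 58.1]
ft_force: [0.9, 0.2, -0.4]
finger_gap: -0.4
grip_force: 0.0
time: 4.9
tool_pos: [438.6, -13.7, 127.1]
tcp_rot: [-179.7, 0.1, 58.1]
ft_force: [0.2, 0.3, -1.0]
finger_gap: 0.0
grip_force: 0.0
[438.6126066  -13.74543917 127.0966415 ] [-1.79717790e+02  1.23955718e-01  5.80638788e+01]
to plunger [ 1.21237223 -3.24510346]
```

View pics/s1.png

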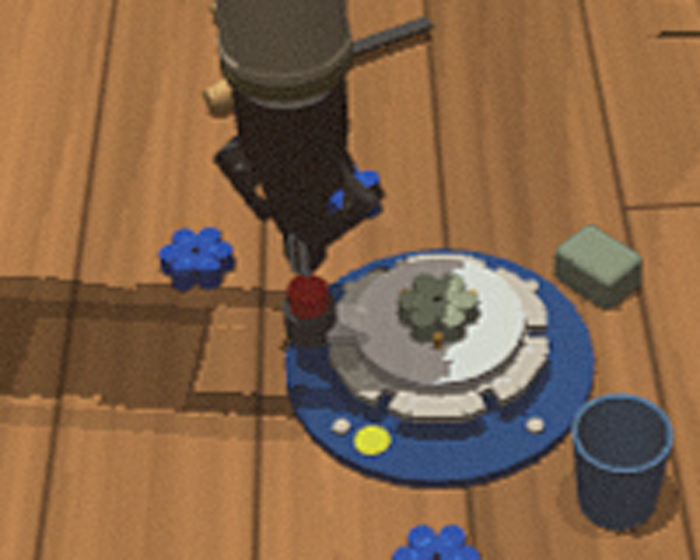

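The closed fingertips (crop ~300,265) stand right above the red button (310,297). I press now.

```bash
python3 -m handwheel '[[-1,0,-0.2,1,0,0,0],[-1,0,0,1,0,0,0],[-1,0,0,0.6,0,0,0],[-1,0,0,0.5,0,0,0],[-1,0,0,0.4,0,0,0],[-1,0,0,0.15,0,0,0],[-1,0,0,0,0,0,0],[-1,0,0,0,0,0,0]]'
python3 - <<'E'
from h import *
s=sense();print(s["tool_pos"],s["ft_force"])
y=np.radians(s["tcp_rot"][2]);T=np.array([[np.cos(y),np.sin(y)],[np.sin(y),-np.cos(y)]])
a=np.radians(177.3+np.arange(0,66,5)); P=np.c_[np.cos(a),np.sin(a)]*95+[530.9,-15.5]
print((np.diff(P,axis=0)@T.T/10).round(2).tolist())
E
```

```text
time: 5.62
tool_pos: [439.4, -12.7, 94.2]
tcp_rot: [180.0, -0.0, 58.0]
ft_force: [-2.0, 0.9, 5.2]
finger_gap: 0.4
grip_force: 2.8
[439.36292872 -12.67474091  94.21341188] [-1.99269683  0.8720269   5.19148139]
[[-0.7, 0.44], [-0.66, 0.5], [-0.62, 0.55], [-0.57, 0.6], [-0.51, 0.65], [-0.45, 0.69], [-0.39, 0.73], [-0.33, 0.76], [-0.26, 0.79], [-0.19, 0.81], [-0.12, 0.82], [-0.05, 0.83], [0.03, 0.83]]
```

```bash
python3 -m handwheel '[[-1,0,0,0.4,0,0,0],[-1,0,0,0.3,0,0,0],[-1,0,0,0,0,0,0],[-1,0,0,0,0,0,0]]'
```

```text
time: 5.95
tool_pos: [439.8, -12.9, 90.3]
tcp_rot: [180.0, 0.0, 58.0]
ft_force: [-19.9, 1.7, 38.5]
finger_gap: 0.2
grip_force: 19.0
```

```bash
python3 -m handwheel '[[-1,0,0,-0.3,0,0,0],[-1,0,0,0,0,0,0],[-1,0,0,0,0,0,0]]'
python3 - <<'E'
from h import *
p=snapshot("side"); cv2.imwrite("pics/s2.png",cv2.resize(p["image"][200:340,220:380,::-1],None,fx=4,fy=4,interpolation=cv2.INTER_CUBIC))
E
```

```text
time: 6.2
tool_pos: [439.8, -12.9, 90.9]
tcp_rot: [179.9, -0.0, 58.0]
ft_force: [-2.5, 0.2, 8.1]
finger_gap: -0.2
grip_force: 3.9
```

View pics/s2.png

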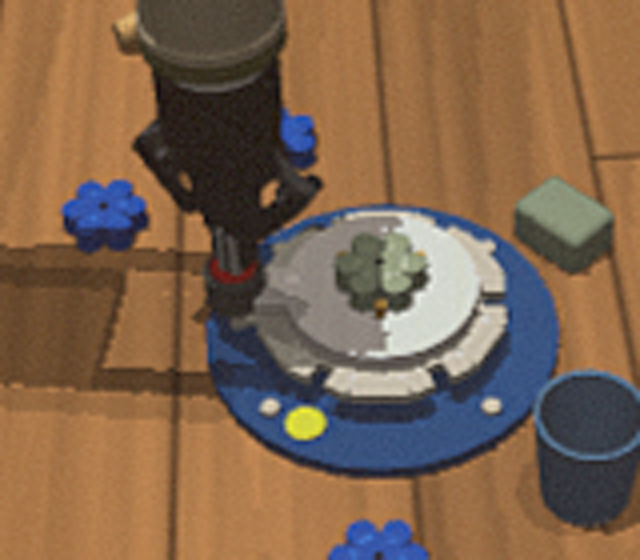

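The button is now pressed right down, under the fingertips at crop (232,270). I drag it round slowly.

```bash
python3 -m handwheel '[[-1,-0.35,0.22,0.1,0,0,0],[-1,-0.35,0.22,0,0,0,0],[-1,-0.33,0.25,0,0,0,0],[-1,-0.33,0.25,0,0,0,0],[-1,-0.31,0.27,0,0,0,0],[-1,-0.31,0.28,0,0,0,0],[-1,0,0,0,0,0,0]]'
python3 - <<'E'
from h import *
p=snapshot("side"); cv2.imwrite("pics/s3.png",cv2.resize(p["image"][200:340,220:380,::-1],None,fx=4,fy=4,interpolation=cv2.INTER_CUBIC))
E
```

```text
time: 6.83
tool_pos: [443.2, -38.4, 90.8]
tcp_rot: [179.8, -0.1, 58.0]
ft_force: [-0.3, -0.6, 11.5]
finger_gap: -0.0
grip_force: 5.7
```

View pics/s3.png

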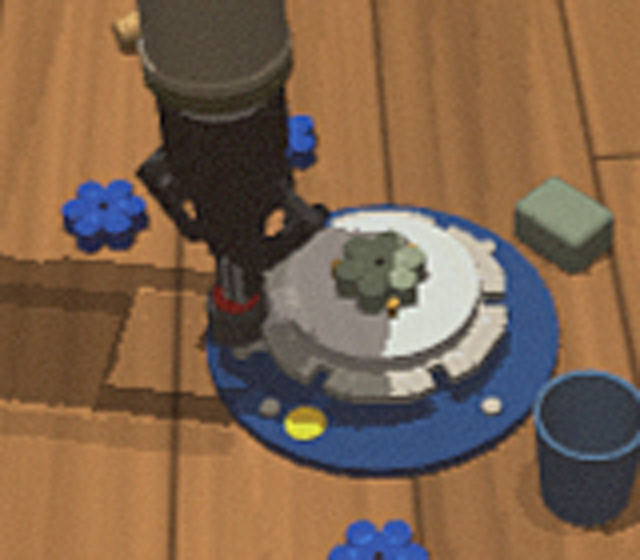

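The plunger has come along, now at crop (235,305), and the table has turned about 16°. I carry on.

```bash
python3 -m handwheel '[[-1,-0.29,0.29,0,0,0,0],[-1,-0.29,0.29,0,0,0,0],[-1,-0.26,0.32,0,0,0,0],[-1,-0.26,0.32,0,0,0,0],[-1,-0.24,0.34,0,0,0,0],[-1,-0.24,0.34,0,0,0,0],[-1,-0.2,0.36,0,0,0,0],[-1,-0.2,0.36,0,0,0,0],[-1,0,0,0,0,0,0]]'
python3 -m handwheel '[[-1,-0.17,0.38,0,0,0,0],[-1,-0.17,0.38,0,0,0,0],[-1,-0.13,0.39,0,0,0,0],[-1,-0.13,0.39,0,0,0,0],[-1,-0.1,0.4,0,0,0,0],[-1,-0.1,0.4,0,0,0,0],[-1,-0.06,0.4,0,0,0,0],[-1,-0.06,0.4,0,0,0,0],[-1,0,0,0,0,0,0]]'
python3 - <<'E'
from h import *
p=snapshot("side"); cv2.imwrite("pics/s4.png",cv2.resize(p["image"][200:340,220:380,::-1],None,fx=4,fy=4,interpolation=cv2.INTER_CUBIC))
p=snapshot("top"); print([np.round(d["location"]) for d in place_of(p,"plunger_top")])
E
```

```text
time: 7.63
tool_pos: [455.3, -69.0, 90.8]
tcp_rot: [179.8, -0.1, 58.0]
ft_force: [0.3, 0.7, 9.9]
finger_gap: 0.1
grip_force: 5.1
time: 8.38
tool_pos: [477.1, -93.4, 90.8]
tcp_rot: [179.8, -0.1, 58.0]
ft_force: [0.8, -0.7, 10.5]
finger_gap: -0.2
grip_force: 5.2
[]
```

View pics/s4.png

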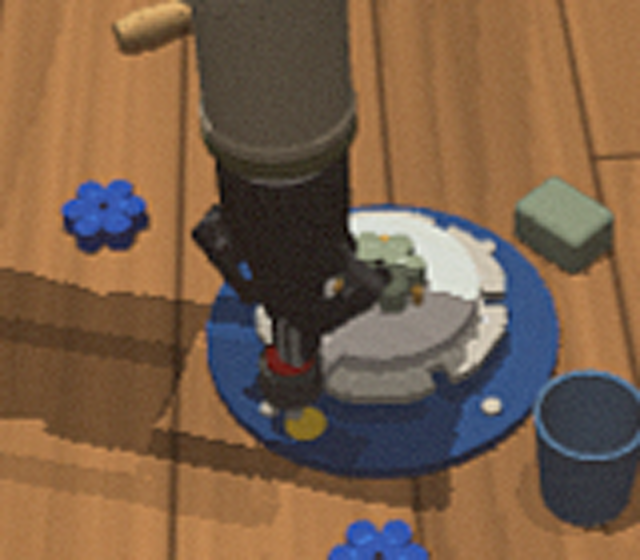

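Tip is at about 235° and the plunger lags a little, its collar at crop (290,380) with the yellow dot still showing at (305,423). I lift off, go behind the collar and push its side.

```bash
python3 -m handwheel '[[-1,0,0,-2,0,0,0],[-1,0,0,-3,0,0,0],[-1,0,-1.5,-1,0,0,0],[-1,0,-2.5,0,0,0,0],[-1,0,-1.5,0,0,0,0],[-1,0,0,0,0,0,0]]'
python3 - <<'E'
from h import *
s=sense();print(s["tool_pos"],s["ft_force"])
p=snapshot("side"); cv2.imwrite("pics/s5.png",cv2.resize(p["image"][200:340,220:380,::-1],None,fx=4,fy=4,interpolation=cv2.INTER_CUBIC))
for z in(79,88): print(hit(p,blob(p,"r")[0],z))
print([np.round(d["location"]) for d in place_of(p,"plunger_top")])
E
```

```text
time: 9.03
tool_pos: [426.4, -62.3, 148.6]
tcp_rot: [-179.9, 0.0, 58.1]
ft_force: [-0.7, 1.0, -1.6]
finger_gap: -0.3
grip_force: 0.0
[426.44281776 -62.30957874 148.5653909 ] [-0.74762575  1.01991473 -1.56857901]
[471.48835235 -94.5093036 ]
[ 471.80053565 -102.4852415 ]
[array([473., -86.,  79.])]
```

View pics/s5.png

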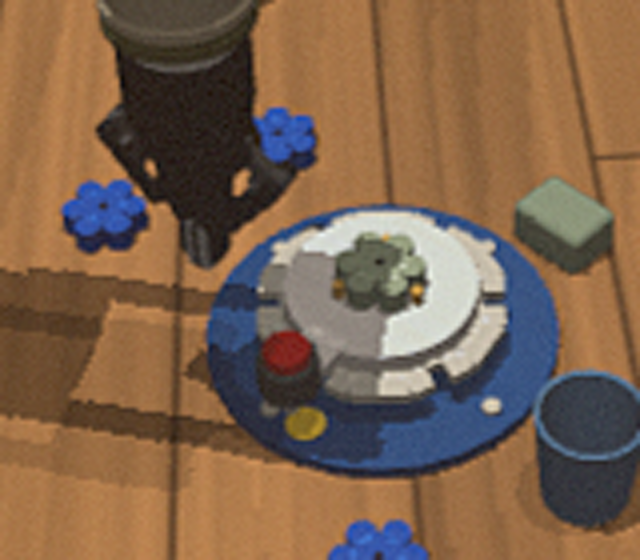

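Released, the plunger sits about 9 mm short of the notch: button at crop (288,350), tip behind it at (207,255). I lower the tip and push.

```bash
python3 -m handwheel '[[-1,0,0,2,0,0,0],[-1,0,0,2.5,0,0,0],[-1,0,0,1.7,0,0,0],[-1,0,0,0.5,0,0,0],[-1,0,0,0,0,0,0]]'
python3 -m handwheel '[[-1,0,0.5,0,0,0,0],[-1,0,0.5,0,0,0,0],[-1,0,0.4,0,0,0,0],[-1,0,0.3,0,0,0,0],[-1,0,0.3,0,0,0,0],[-1,0,0,0,0,0,0]]'
python3 - <<'E'
from h import *
p=snapshot("side"); cv2.imwrite("pics/s6.png",cv2.resize(p["image"][200:340,220:380,::-1],None,fx=4,fy=4,interpolation=cv2.INTER_CUBIC))
print([np.round(d["location"]) for d in place_of(p,"plunger_top")])
E
```

```text
time: 9.55
tool_pos: [427.2, -63.4, 80.1]
tcp_rot: [-179.8, 0.1, 58.0]
ft_force: [-0.3, -0.2, -0.0]
finger_gap: -0.2
grip_force: 0.0
time: 10.05
tool_pos: [446.0, -74.5, 82.3]
tcp_rot: [179.9, -0.0, 58.0]
ft_force: [0.2, -0.3, -0.2]
finger_gap: 0.3
grip_force: 0.0
[array([469., -88.,  81.])]
```

View pics/s6.png

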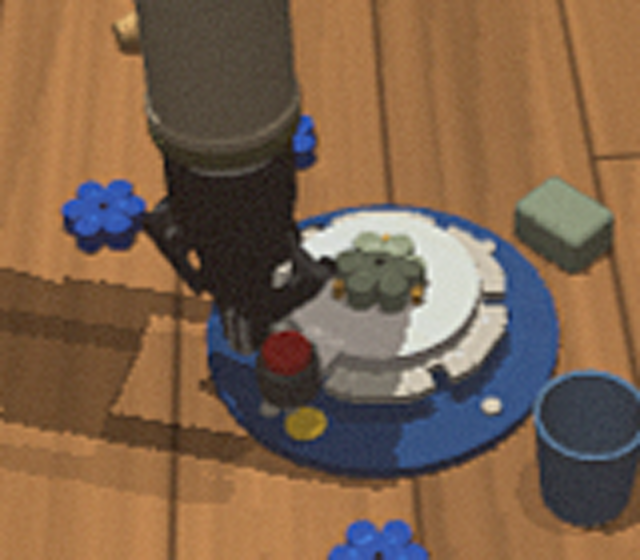

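The tip at crop (238,335) is about to touch the collar at (288,375). I push in small steps.

```bash
python3 -m handwheel '[[-1,0,0.2,0.2,0,0,0],[-1,0,0.2,0,0,0,0],[-1,0,0.2,0,0,0,0],[-1,0,0.2,0,0,0,0],[-1,0,0,0,0,0,0]]'
python3 -m handwheel '[[-1,0,0.15,0,0,0,0],[-1,0,0.15,0,0,0,0],[-1,0,0,0,0,0,0]]'
python3 - <<'E'
from h import *
p=snapshot("side"); print([np.round(d["location"]) for d in place_of(p,"plunger_top")],blob(p,"r"))
E
```

```text
time: 10.57
tool_pos: [452.7, -78.8, 80.4]
tcp_rot: [179.9, 0.0, 58.0]
ft_force: [0.8, -1.6, 3.6]
finger_gap: 0.0
grip_force: 1.6
time: 10.82
tool_pos: [454.7, -80.4, 80.3]
tcp_rot: [180.0, 0.0, 58.0]
ft_force: [-2.1, -3.3, 5.9]
finger_gap: 0.1
grip_force: 3.6
[array([479., -98.,  90.])] (array([294.50704225, 286.4084507 ]), np.int32(71))
```

The plunger seems to have sprung out over the dot. I back off and check.

```bash
python3 -m handwheel '[[-1,0,-0.5,0,0,0,0],[-1,0,-1.5,0,0,0,0],[-1,0,-2,0,0,0,0],[-1,0,0,-2,0,0,0],[-1,0,0,-4,0,0,0],[-1,-2,-2,-3,0,0,0],[-1,-2,-3,-2,0,0,0],[-1,0,0,0,0,0,0],[-1,0,0,0,0,0,0]]'
python3 - <<'E'
from h import *
for n in("top","side"):
    p=snapshot(n);c,a=blob(p,"r");print(n,c,a,hit(p,c,88).round(1),[(d["location"].round(0) if hasattr(d["location"],"round") else d["location"]) for q in("plunger_top","stone","pot","raw_stone") for d in place_of(p,q)])
cv2.imwrite("pics/s7.png",cv2.resize(p["image"][200:340,220:380,::-1],None,fx=4,fy=4,interpolation=cv2.INTER_CUBIC))
E
```

```text
time: 11.67
tool_pos: [357.4, -66.4, 192.1]
tcp_rot: [179.6, -0.1, 58.0]
ft_force: [0.7, -0.9, 0.6]
finger_gap: -0.0
grip_force: 0.0
top [380.512 280.648] 125 [478.5 -94. ] [[478.2, -96.2, 83.0], [527.6, -21.1, 54.4], [345.2, 105.0, -2.0], [520.9, -204.6, -4.3], [468.5, 171.4, 0.4], [650.3, -155.2, -2.0], [388.8, -396.2, 1.5], [659.6, 64.2, -3.0], [477.9, -95.7, 84.6]]
side [294.07608696 286.86956522] 92 [ 478.5 -102.8] [[480.4, -93.4, 90.1], [519.5, -208.3, 3.0], [466.5, 172.8, -0.3], [530.2, -15.6, 59.0], [337.4, 108.0, 0.9], [442.5, 469.3, -1.1], [644.6, -152.8, -2.2]]
```

View pics/s7.png

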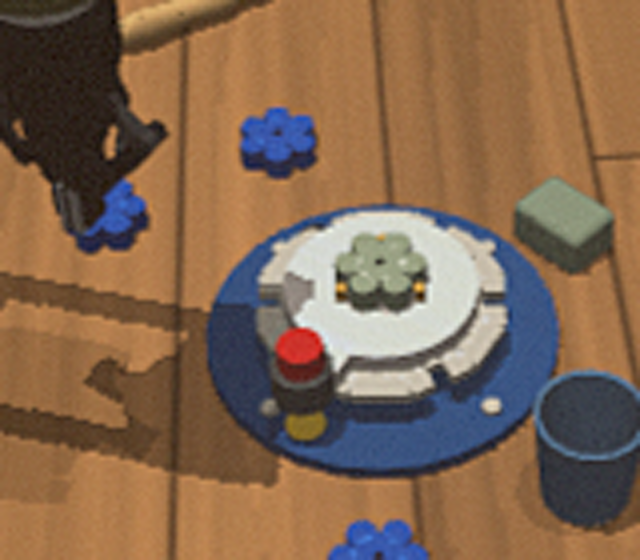

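The red button (crop 300,350) stands fully out above the yellow dot (305,425). The stone lies between its pins and the robot is clear, so I hand in.

```bash
python3 -c "
from bench import *
print(hand_in())"
```

```text
the job is handed in; nothing more can be done
None
```

I handed the job in: in the last pictures the plunger stands fully out above the yellow dot, the table was never turned towards the black dot, and the stone still lies in its nest. I moved nothing else, and the robot ended clear of everything; the hand-in gave no verdict.

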